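# Throw the push-button slide bolt home

### The arm

A 6-joint arm with a two-finger parallel gripper is mounted at the origin on a cart in front of the work surface, level with it; the furniture and walls round the work are solid. World frame = base frame: x ahead of the robot, y to its left, z up, the work surface at z = 0. Lengths are in mm, angles in degrees, forces in N, time in s.
With the tool pointing down it reaches from about 350 to 850 mm from the base axis. Payload 8.1 kg.
Tool frame: the origin (TCP) lies midway between the tips of the shut fingers; the grasp point (between the pads) lies hold_point_z behind it (hold_point_z is the distance from the TCP to the grasp point, in mm); z points along the fingers, x is the direction in which the jaws open and shut, and the axes are right-handed (so a half turn about z gives the same grasp; the last joint's range is limited). The gripper opens to 85 mm and grips with 20 to 120 N. Pads are 22 mm wide; open, the fingers measure 114 mm over their backs; the gripper's body (76 mm by 85 mm) begins 54 mm behind the grasp point. The pads swing forward as they close: fully open they stand 13 mm farther back than shut.
Start: joints at [-74.278, 7.471, 85.268, -0, 87.261, -4.893], TCP at [211.272, -561.578, 231.292] pointing down, gripper open.
Joint ranges: [-169.43, 169.43], [-51.17, 129.36], [1.28, 143.12], [-76.62, 256.62], [0, 156.53], [-152.29, 152.29]. Speed limits (degrees/s): [136.94, 136.94, 159.86, 180, 180, 180].

### API

Orientations are given as [roll, pitch, yaw] about the fixed x, y, z axes, in that order (R = Rz(yaw) Ry(pitch) Rx(roll)).
In Python, from bench import * gives the robot as it stands.
- The arm moves only by the shell command python3 -m pendant 'ROWS' [OPENING] [FORCE]. ROWS is JSON, a list that holds one entry, the list of rows, each a list of 4 numbers: the shift along the tool's x, y, z normalised to -1 to 1, where 1 is 0.02 m, then the turn about the tool's z normalised to -1 to 1, where 1 is 0.08 rad. A call has exactly 10 rows; each row shifts and turns the pose as measured when the row begins, along the tool's axes as they then stand; what a row does not reach is not made up. A row lasts 1/12 s, in which the tool goes at most 41.7 mm and 7.16 degrees, less where a joint would pass 70% of its speed; a pose out of reach is approached as far as the arm can. A call with a number of a shift or a turn outside -1 to 1 is refused whole. A call with a gripper value outside its range is refused whole. OPENING is the gripper's target within -1 to 1 (fully open at 1, half-way at 0, shut at -1), set as the call begins (- or left out, the last holds). The fingers move at their own pace and stop on an object; FORCE is the grip in N (left out, the last holds). Time passes only in rows, so rows that do not move let the fingers close, or fill a call up. It gives the time, the measured TCP pose, the force and the opening at its end, in the units of the state.
- sense(): the state, without advancing time (a new reading comes with each control period).
- snapshot(name): name is "scene" or "top" or "wrist"; returns the picture (480x640x3 uint8, red, green, blue); there is no depth.
- calibration(name): a dict with "mtx" (3x3 intrinsics, pixels), "world_to_cam" (4x4, takes a point from world to camera coordinates); the wrist camera has in their place "hand_eye" (4x4, takes a point from camera to tool coordinates, whose origin is the TCP and whose axes are the tool frame's). Camera axes: x right, y down, z forward; pixel columns grow to the right and rows downward; lengths in mm; the calibration is good to about 2 mm. The wrist camera is an equidistant fisheye: a pixel r from the principal point sees the ray r / f radians off the axis. A picture is of the moment at which its call begins: read the wrist's pose just before it. calibration takes no time and is no camera call.
- hand_in(): hands the job in, once; it reports no verdict.
The state is a dict: "time": time; "joint_pos": joint angles; "qd": joint speeds; "joint_efforts": joint torques, N m; "tool_pos": TCP position; "tcp_rot": TCP orientation; "ft_force": force on the tool from outside, world axes, zero at the start; "wrist_torque": the same for the moment, N m; "finger_gap": finger opening in mm.
Only numpy, scipy, OpenCV 4.12 (cv2) and the standard library are available. Lean on these libraries where they do the work, as an engineer would, in place of code of your own. Each camera call takes 0.05 s, during which the arm holds its last target.

### The job

Throw the slide bolt on the test board: press the red button on the carriage down and, holding it down the whole way, push the carriage along until it stops against the brass keeper; then let go, so that the button springs back up and the bolt stays locked there. Do it with the fingertips only, without gripping or lifting anything, and leave the padlock, the lock cylinder and the key lying beside the board where they are.

Things in the scene. Friction and masses are not known exactly. Their poses are not given: they have to be found in the camera images.
- bolt_board: Test board fixed to the bench, wood 200 x 100 x 12 mm under a steel plate (top at 15 mm). Origin: centre of the underside. +x (level) is the direction in which the bolt is thrown, towards the brass keeper; +y is to the left of that. A dark comb bar (100 x 8 mm, top at 35.5 mm) stands beside the carriage at x = -24, y = 35 mm. Points to the robot's left, up to 65 degrees either way.
- button_top (a point): Centre of the top of the red button on the grey carriage, moving with both. The level top is 32 mm along the board's x by 44 mm along y, 44 mm above the bench when up, 37 mm fully down; the carriage's own top lies at 34 mm. It goes straight down 7 mm against a spring: 1.5 N at first, 5 N fully down, and springs up when let go.
- lock_button (a joint): Depth of the red button (m): 0 up, 0.007 fully down. From about 0.0045 on, its tab is clear of the comb's teeth and the carriage can slide; shallower, it locks at the next tooth (every 16 mm). At the end stop the tab springs up behind the last tooth and the button returns to 0 when let go; 3 mm or more short of it the tab may stay caught under a tooth.
- bolt_carriage (a joint): Travel of the carriage along the board's +x (m): starts between 0 and 0.003 (locked: at most 0.0045 with the button up); 0.080 at the end stop against the brass keeper. Slides with about 1.5 N of friction and stays where it is left.
- push_wall (a point): Middle of the top edge of the rear face of the carriage's upright wall, 62 mm above the bench, 18 mm ahead of the button's centre. The wall, 6 mm thick and 50 mm wide, is the highest part and stands across the way right in front of the button: a fingertip on the button can push it forward. Behind and beside the button all is open. The 12 mm bolt sticks out 45 mm ahead.
- keeper_face (a point): Centre of the top of the brass keeper's near face (41 mm high, 44 mm wide, 35 mm long), which is the end stop: the carriage's front comes to rest at this face. Round the board, as fixed obstacles: to its right a black vice (148 mm high, left side at world y = -0.04 m) and farther right a bench grinder (298 mm high, x 0.45 to 0.74, y -0.58 to -0.22).
- padlock_brass: Brass padlock lying loose beside the board's +y side, 68 x 45 x 21 mm, origin in the middle of its underside. Must stay.
- cylinder_silver: Silver euro lock cylinder lying loose beside the board's +y side, 31 x 60 x 22 mm, origin in the middle of its underside. Must stay.
- key_blank: Key with a black head lying loose beside the board's -y side, 75 x 25 x 9 mm, origin in the middle of its underside. Must stay.

How it is judged:
By the outcome, as a careful person would: the job done as asked, in the order asked, and still so for the second after the job is handed in, with the robot touching nothing.
It also fails if it takes over 40 s, if anything falls off the work surface, if the arm or the gripper's body presses on something with over 40 N, if the wrist force passes 120 N, or if a joint passes its speed limit or range.

## Working session

There is one attempt and no reset: what is moved stays moved. The work goes in short steps, Python scripts to look and compute and a shell command to move; the robot and the scene stay as the last step left them, time stands still between calls to the robot, and variables do not carry over. Pictures are saved under pics/ and viewed, and the job is handed in when it is done.

```bash
mkdir -p pics; ls; python3 - <<'E'
from bench import *
import cv2, numpy as np
s=sense(); print(s)
for n in ("scene","top"):
    im=snapshot(n); cv2.imwrite(f"pics/{n}0.png",im[:,:,::-1]); print(n,calibration(n))
print(calibration("wrist"))
E
```

```text
pics
{'time': 0.0, 'joint_pos': array([-7.42783825e+01,  7.51769654e+00,  8.53298162e+01,  4.42078761e-05,
        8.72579210e+01, -4.89354972e+00]), 'qd': array([-0.0975931 ,  0.00998159, -0.00182231, -0.07128857,  0.08901117,
        0.04213234]), 'joint_efforts': array([ 1.26480179e-03, -5.69397640e+01, -5.00547016e+01,  5.16576256e-05,
        1.47104042e-02, -2.54953886e-05]), 'tool_pos': array([ 211.12480311, -561.05775108,  230.21226276]), 'tcp_rot': array([-1.79990962e+02,  1.05045620e-01, -6.93848266e+01]), 'ft_force': array([ 0.17327466,  0.67053615, -0.42768012]), 'wrist_torque': array([ 0.00748214,  0.02552623, -0.01844807]), 'finger_gap': 85.23499806774001}
scene {'mtx': array([[558.9105227 ,   0.        , 306.53489994],
       [  0.        , 558.9105227 , 243.20806329],
       [  0.        ,   0.        ,   1.        ]]), 'world_to_cam': array([[-9.12808145e-01, -4.08166263e-01, -1.34756188e-02,
         4.89911827e+02],
       [-1.60823575e-01,  3.89599131e-01, -9.06834216e-01,
         9.53526285e+01],
       [ 3.75389222e-01, -8.25598461e-01, -4.21272018e-01,
       
[... 447 characters left out ...]
01672e+02],
       [ 1.86791318e-01,  1.42137048e-02, -9.82296785e-01,
         8.25618820e+02],
       [ 0.00000000e+00,  0.00000000e+00,  0.00000000e+00,
         1.00000000e+00]])}
{'mtx': array([[371.64829954,   0.        , 321.21712437],
       [  0.        , 371.64829954, 242.73582449],
       [  0.        ,   0.        ,   1.        ]]), 'hand_eye': array([[ 9.99999545e-01, -9.51202428e-04,  6.88763630e-05,
        -5.67474860e-01],
       [ 8.83315204e-04,  9.51014745e-01,  3.09144261e-01,
        -7.79792372e+01],
       [-3.59561208e-04, -3.09144060e-01,  9.51015153e-01,
        -1.43045163e+02],
       [ 0.00000000e+00,  0.00000000e+00,  0.00000000e+00,
         1.00000000e+00]])}
```

View pics/scene0.png

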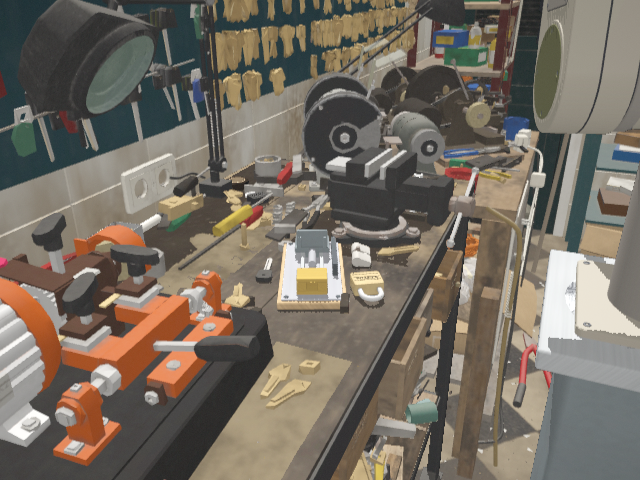

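View pics/top0.png

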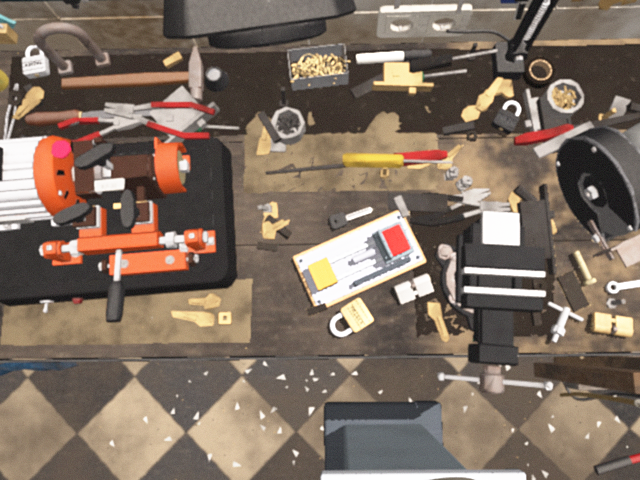

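```bash
cat > h.py <<'E'
from bench import *
import cv2, numpy as np
def ray(n,uv):
    c=calibration(n);T=c["world_to_cam"];R=T[:3,:3];t=T[:3,3]
    d=R.T@np.linalg.solve(c["mtx"],np.array([uv[0],uv[1],1.]));return -R.T@t,d/np.linalg.norm(d)
def onz(n,uv,z):
    o,d=ray(n,uv);return o+d*(z-o[2])/d[2]
def tri(n1,a,n2,b):
    o1,d1=ray(n1,a);o2,d2=ray(n2,b)
    s=np.linalg.lstsq(np.c_[d1,-d2],o2-o1,rcond=None)[0]
    p,q=o1+d1*s[0],o2+d2*s[1];return (p+q)/2,np.linalg.norm(p-q)
def proj(n,p):
    c=calibration(n);T=c["world_to_cam"];x=c["mtx"]@(T[:3,:3]@np.array(p)+T[:3,3]);return x[:2]/x[2]
def crop(im,x0,y0,w,h,k,name):
    cv2.imwrite(name,cv2.resize(im[y0:y0+h,x0:x0+w,::-1],None,fx=k,fy=k,interpolation=cv2.INTER_CUBIC))
E
python3 - <<'E'
from h import *
a=cv2.imread("pics/top0.png")[:,:,::-1];b=cv2.imread("pics/scene0.png")[:,:,::-1]
crop(a,280,195,160,120,5,"pics/topc.png");crop(b,260,215,140,105,5,"pics/scenec.png")
h=cv2.cvtColor(np.ascontiguousarray(a[200:300,290:440]),cv2.COLOR_RGB2HSV)
m=(((h[...,0]<8)|(h[...,0]>172))&(h[...,1]>150)&(h[...,2]>100)).astype(np.uint8)
m=cv2.morphologyEx(m,cv2.MORPH_OPEN,np.ones((3,3)))
cs=max(cv2.findContours(m,0,2)[0],key=cv2.contourArea);r=cv2.minAreaRect(cs)
print(r,cv2.contourArea(cs)); q=cv2.boxPoints(r)+[290,200];print(q)
P=np.array([onz("top",u,44) for u in q]);print(P.round(1),P.mean(0))
print([np.linalg.norm(P[i]-P[i-1]) for i in range(4)])
E
```

```text
((106.07533264160156, 39.96575927734375), (26.483386993408203, 18.04180908203125), 65.55604553222656) 423.5
[[382.38355255 231.64384079]
 [398.80820465 224.17808914]
 [409.76711273 248.28767776]
 [393.34246063 255.75342941]]
[[525.1  52.8  44. ]
 [537.   26.1  44. ]
 [497.3  10.   44. ]
 [485.7  36.6  44. ]] [511.28172229  31.37289604  44.        ]
[np.float64(42.67823296400631), np.float64(29.282551029871367), np.float64(42.77352772920381), np.float64(29.027267475354325)]
```

View pics/topc.png

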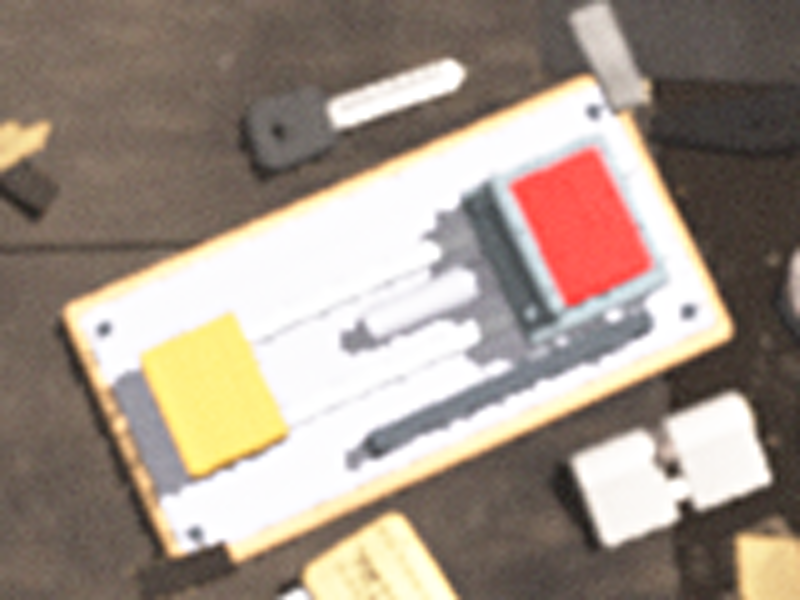

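View pics/scenec.png

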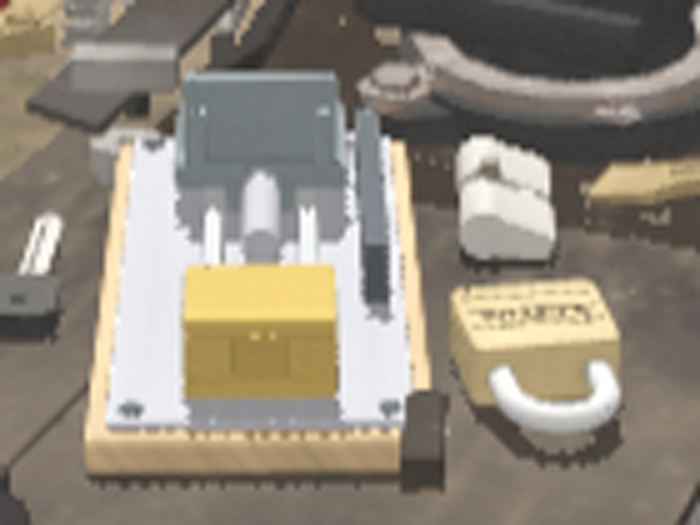

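```bash
python3 - <<'E'
from h import *
f=lambda x,y:(280+x/5,195+y/5)
C=[(65,305),(585,78),(735,325),(168,555)]
P=np.array([onz("top",f(*c),12) for c in C]);print(P.round(1))
for i,j in((1,0),(2,3),(2,1),(3,0)):
    d=P[j]-P[i];print(np.linalg.norm(d),np.degrees(np.arctan2(d[1],d[0])))
a=cv2.imread("pics/top0.png")[:,:,::-1]
h=cv2.cvtColor(np.ascontiguousarray(a[250:300,300:345]),cv2.COLOR_RGB2HSV)
m=((abs(h[...,0].astype(int)-24)<7)&(h[...,1]>150)&(h[...,2]>180)).astype(np.uint8)
m=cv2.morphologyEx(m,cv2.MORPH_OPEN,np.ones((3,3)))
r=cv2.minAreaRect(max(cv2.findContours(m,0,2)[0],key=cv2.contourArea));q=cv2.boxPoints(r)+[300,250]
K=np.array([onz("top",u,41) for u in q]);print(K.round(1),K.mean(0))
k=K.mean(0);b=np.array([511.3,31.4,44]);d=k-b;print("btn->keeper centre",np.linalg.norm(d[:2]),np.degrees(np.arctan2(d[1],d[0])))
# height checks, keeper top-face corners in scene view (crop px/5)
g=lambda x,y:(260+x/5,215+y/5)
for s in((185,265),(335,265),(335,322),(185,322)):
    o=[tri("scene",g(*s),"top",u) for u in q]; print(s,[(p.round(1).tolist(),round(e,1)) for p,e in o])
print("scene wall corners", [tri("scene",g(*s),"top",f(*t))for s,t in(((185,75),(478,192)),((338,75),(525,333)))])
E
```

```text
[[492.8 199.3  12. ]
 [567.3  24.6  12. ]
 [482.8 -21.8  12. ]
 [409.9 165.7  12. ]]
189.9178381151145 113.0895958190612
201.17825878834452 111.24563082717182
96.38033527398375 28.78134297837763
89.44598091549197 22.066186731517625Traceback (most recent call last):
  File "<stdin>", line 11, in <module>
ValueError: max() iterable argument is empty
```

```bash
python3 - <<'E'
from h import *
f=lambda x,y:(280+x/5,195+y/5)
g=lambda x,y:(260+x/5,215+y/5)
a=cv2.imread("pics/top0.png")[:,:,::-1]
h=cv2.cvtColor(np.ascontiguousarray(a[250:300,300:345]),cv2.COLOR_RGB2HSV)
print(h[22,22],h[25,20])
h0=int(h[22,22,0])
m=((abs(h[...,0].astype(int)-h0)<7)&(h[...,1]>120)&(h[...,2]>180)).astype(np.uint8)
m=cv2.morphologyEx(m,cv2.MORPH_OPEN,np.ones((3,3)))
r=cv2.minAreaRect(max(cv2.findContours(m,0,2)[0],key=cv2.contourArea));q=cv2.boxPoints(r)+[300,250]
K=np.array([onz("top",u,41) for u in q]);print(r,q,K.round(1),K.mean(0))
k=K.mean(0);b=np.array([511.3,31.4,44]);d=k-b;print("btn->keeper centre",np.linalg.norm(d[:2]),np.degrees(np.arctan2(d[1],d[0])))
for s in((185,265),(335,265),(335,322),(185,322)):
    o=min((tri("scene",g(*s),"top",u) for u in q),key=lambda t:t[1]); print(s,o)
print([tri("scene",g(*s),"top",f(*t))for s,t in(((185,75),(478,192)),((338,75),(525,333)))])
E
```

```text
[ 27 115 254] [ 27 120 254]
((24.0, 11.0), (2.0, 4.0), 90.0) [[322. 260.]
 [326. 260.]
 [326. 262.]
 [322. 262.]] [[481.  150.4  41. ]
 [480.9 144.   41. ]
 [477.7 144.1  41. ]
 [477.8 150.5  41. ]] [479.31901776 147.25782673  41.        ]
btn->keeper centre 120.19076186879947 105.4314451949575
(185, 265) (array([481.99084215, 150.92246654,  44.497709  ]), np.float64(3.253137896965088))
(335, 265) (array([460.12431285, 138.66529202,  46.53567281]), np.float64(34.68828633513422))
(335, 322) (array([461.53220577, 138.73587263,  27.73164792]), np.float64(37.47308977579706))
(185, 322) (array([483.69966108, 151.04785166,  25.55757724]), np.float64(0.8064459260053288))
[(array([520.51292461,  65.97322844,  63.98693324]), np.float64(4.3688164139388235)), (array([474.42887866,  52.48656338,  66.36794492]), np.float64(2.6060903427026645))]
```

```bash
python3 - <<'E'
from h import *
g=lambda x,y:(260+x/5,215+y/5)
a=cv2.imread("pics/top0.png")[:,:,::-1]
h=cv2.cvtColor(np.ascontiguousarray(a[250:300,300:345]),cv2.COLOR_RGB2HSV)
m=((abs(h[...,0].astype(int)-26)<5)&(h[...,1]>85)&(h[...,2]>180)).astype(np.uint8)
m=cv2.morphologyEx(m,cv2.MORPH_OPEN,np.ones((4,4)))
r=cv2.minAreaRect(max(cv2.findContours(m,0,2)[0],key=cv2.contourArea));q=cv2.boxPoints(r)+[300,250]
K=np.array([onz("top",u,41) for u in q]);print(r,q,K.round(1),K.mean(0))
for i in range(4):
    d=K[i]-K[i-1];print(np.linalg.norm(d),np.degrees(np.arctan2(d[1],d[0])))
k=K.mean(0);b=np.array([511.3,31.4,44]);d=k-b;print("btn->keeper centre",np.linalg.norm(d[:2]),np.degrees(np.arctan2(d[1],d[0])))
for s in((185,265),(335,265),(335,322),(185,322)):
    o=min((tri("scene",g(*s),"top",u) for u in q),key=lambda t:t[1]); print(s,o)
E
```

```text
((23.077320098876953, 24.298969268798828), (26.195932388305664, 20.611526489257812), 66.03751373291016) [[308.34020805 266.51546097]
 [327.17525864 258.14433002]
 [337.81443024 282.08247757]
 [318.97938156 290.45360947]] [[470.8 172.4  41. ]
 [483.9 142.1  41. ]
 [445.2 125.7  41. ]
 [432.3 155.7  41. ]] [458.04090812 148.9648247   41.        ]
41.92816393226173 23.42841269979823
32.94169261598049 -66.62661822040243
42.02430345501121 -156.9531578564478
32.66205812521678 113.20589689620404
btn->keeper centre 129.06594777495584 114.37142662541154
(185, 265) (array([485.72284026, 142.78751289,  39.82413659]), np.float64(3.5538416485609505))
(335, 265) (array([446.03261346, 125.91978818,  39.84862026]), np.float64(1.5034563260429115))
(335, 322) (array([447.19637739, 125.62016251,  20.5357144 ]), np.float64(0.5151059978347627))
(185, 322) (array([487.53577427, 142.73511906,  20.53985714]), np.float64(1.0827233788097035))
```

```bash
python3 -m pendant '[[[0,0,0,0],[0,0,0,0],[0,0,0,0],[0,0,0,0],[0,0,0,0],[0,0,0,0],[0,0,0,0],[0,0,0,0],[0,0,0,0],[-1,0,0,0.3]]]' -1 20 | head -c 600; python3 -c "
from h import *
s=sense();print(s['tool_pos'],s['tcp_rot'],s['finger_gap'])"
```

```text
time: 0.93
tool_pos: [204.2, -542.8, 228.1]
tcp_rot: [-180.0, 0.2, -70.7]
ft_force: [-0.3, -0.1, 0.3]
finger_gap: 0.1
[ 204.19983263 -542.78505697  228.10415939] [-179.97970218    0.24523454  -70.74565096] 0.05573563599231382
```

```bash
python3 -m pendant '[[[-1,-0.85,-0.05,-0.45],[-1,-0.85,-0.05,-0.4],[-1,-0.85,-0.05,0],[-1,-0.85,-0.05,0],[-1,-0.85,-0.05,0],[-1,-0.85,-0.05,0],[-1,-0.85,-0.05,0],[-1,-0.85,-0.05,0],[-1,-0.85,-0.05,0],[-1,-0.85,-0.05,0]]]'
```

```text
time: 1.77
tool_pos: [284.0, -284.4, 238.8]
tcp_rot: [-180.0, 0.2, -67.2]
ft_force: [0.4, -0.4, 0.2]
finger_gap: -0.1
```

```bash
python3 -m pendant '[[[-1,-0.85,0,-0.1],[-1,-0.85,0,0],[-1,-0.85,0,0],[-1,-0.85,0,0],[-1,-0.85,0,0],[-1,-0.85,0,0],[-0.35,-1,0,0],[-0.35,-1,0,0],[-0.35,-1,0,0],[-0.35,-1,0,0]]]'
```

```text
time: 2.6
tool_pos: [396.0, -64.2, 243.1]
tcp_rot: [-179.6, -0.4, -66.7]
ft_force: [-0.4, 0.0, -0.0]
finger_gap: 0.2
```

```bash
python3 -m pendant '[[[-0.27,-0.9,0,0],[-0.27,-0.9,0,0],[-0.27,-0.9,0,0],[-0.27,-0.9,0,0],[-0.27,-0.9,0,0],[-0.27,-0.9,0,0],[-0.27,-0.9,0.5,0],[-0.27,-0.9,0.7,0],[0,0,0.7,0],[0,0,0,0]]]'
python3 - <<'E'
from h import *
s=sense();print(s['tool_pos'],s['tcp_rot'])
im=snapshot("wrist");cv2.imwrite("pics/w1.png",im[:,:,::-1])
E
```

```text
time: 3.43
tool_pos: [520.8, 42.4, 207.9]
tcp_rot: [-179.1, -0.6, -66.4]
ft_force: [-1.2, -0.6, -0.2]
finger_gap: 0.0
[520.84855114  42.40547539 207.93515516] [-179.113919     -0.55952418  -66.35488768]
```

View pics/w1.png

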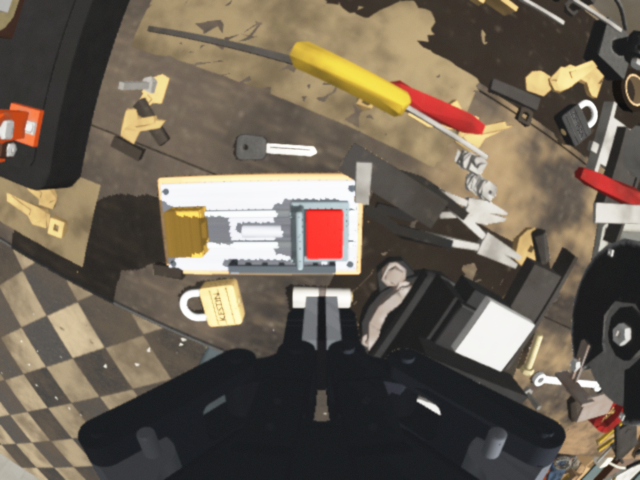

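```bash
cat >> h.py <<'E'
from scipy.spatial.transform import Rotation as Ro
def wray(uv,pos,rpy):
    c=calibration("wrist");M=c["mtx"];H=c["hand_eye"]
    v=np.array([(uv[0]-M[0,2])/M[0,0],(uv[1]-M[1,2])/M[1,1]]);r=np.hypot(*v)
    d=np.r_[np.sin(r)*v/max(r,1e-9),np.cos(r)]
    R=Ro.from_euler('xyz',rpy,degrees=True).as_matrix()
    return R@H[:3,3]+pos, R@(H[:3,:3]@d)
def red(im,x0,y0,x1,y1):
    h=cv2.cvtColor(np.ascontiguousarray(im[y0:y1,x0:x1]),cv2.COLOR_RGB2HSV)
    m=(((h[...,0]<8)|(h[...,0]>172))&(h[...,1]>150)&(h[...,2]>100)).astype(np.uint8)
    m=cv2.morphologyEx(m,cv2.MORPH_OPEN,np.ones((3,3)))
    r=cv2.minAreaRect(max(cv2.findContours(m,0,2)[0],key=cv2.contourArea))
    return cv2.boxPoints(r)+[x0,y0]
E
python3 - <<'E'
from h import *
im=cv2.imread("pics/w1.png")[:,:,::-1]
p=np.array([520.85,42.41,207.94]);rp=[-179.114,-.56,-66.355]
q=red(im,290,190,370,280)+0.5;print(q)
P=[]
for u in q:
    o,d=wray(u,p,rp);P.append(o+d*(44-o[2])/d[2])
P=np.array(P);print(P.round(1),P.mean(0))
for i in range(4):
    d=P[i]-P[i-1];print(np.linalg.norm(d),np.degrees(np.arctan2(d[1],d[0])))
o1,d1=wray(q.mean(0),p,rp);o2,d2=ray("top",(396.07,239.97))
s=np.linalg.lstsq(np.c_[d1,-d2],o2-o1,rcond=None)[0];print(o1+d1*s[0],o2+d2*s[1])
# board corners from wrist
for u in((159,178),(360,276),(166,275)):
    o,d=wray(u,p,rp);print((o+d*(12-o[2])/d[2]).round(1))
E
```

```text
[[306.5 210.5]
 [342.5 210.5]
 [342.5 258.5]
 [306.5 258.5]]
[[524.9  56.7  44. ]
 [537.1  28.7  44. ]
 [497.8  10.8  44. ]
 [485.3  39.9  44. ]] [511.28614266  34.01456262  44.        ]
43.095722544269286 22.95810643103116
30.533260815212053 -66.49962930160355
43.17036723556603 -155.4827986261137
31.707308372133856 113.37428290053944
[511.2553622   33.99065403  42.49161193] [511.40410099  31.2329953   42.81626264]
[492.5 201.   12. ]
[478.4 -19.6  12. ]
[398.  164.3  12. ]
```

```bash
python3 -m pendant '[[[0.15,0.32,1,0],[0.1,0.3,1,0],[0,0,1,0],[0,0,1,0],[0,0,1,0],[0,0,0.8,0],[0,0,0.5,0],[0,0,0.3,0],[0,0,0,0],[0,0,0,0]]]'
python3 - <<'E'
from h import *
s=sense();print(s['tool_pos'],s['tcp_rot'],s['ft_force'])
p=s['tool_pos'];d=np.array([511.4,33,0])-p
y=np.radians(s['tcp_rot'][2]);print("toolx",d[0]*np.cos(y)+d[1]*np.sin(y),"tooly",d[0]*np.sin(y)-d[1]*np.cos(y))
im=snapshot("wrist");cv2.imwrite("pics/w2.png",im[:,:,::-1])
im=snapshot("top");crop(im,280,195,160,120,5,"pics/t2.png")
im=snapshot("scene");crop(im,260,165,200,150,4,"pics/s2.png")
E
```

```text
time: 4.32
tool_pos: [519.9, 28.7, 85.4]
tcp_rot: [-178.2, -1.0, -66.6]
ft_force: [0.0, -0.3, 0.2]
finger_gap: 0.1
[519.86590085  28.65740147  85.36628974] [-178.17909786   -1.03054332  -66.58321388] [ 0.02057099 -0.31717245  0.18009881]
toolx -7.349425247811487 tooly 6.042812897128634
```

View pics/w2.png

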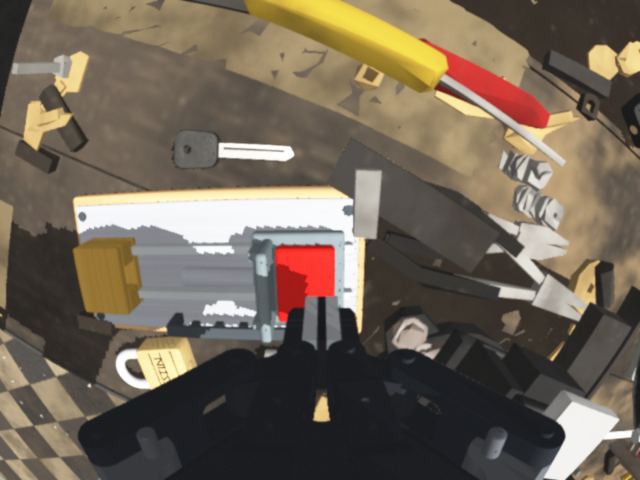

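View pics/s2.png

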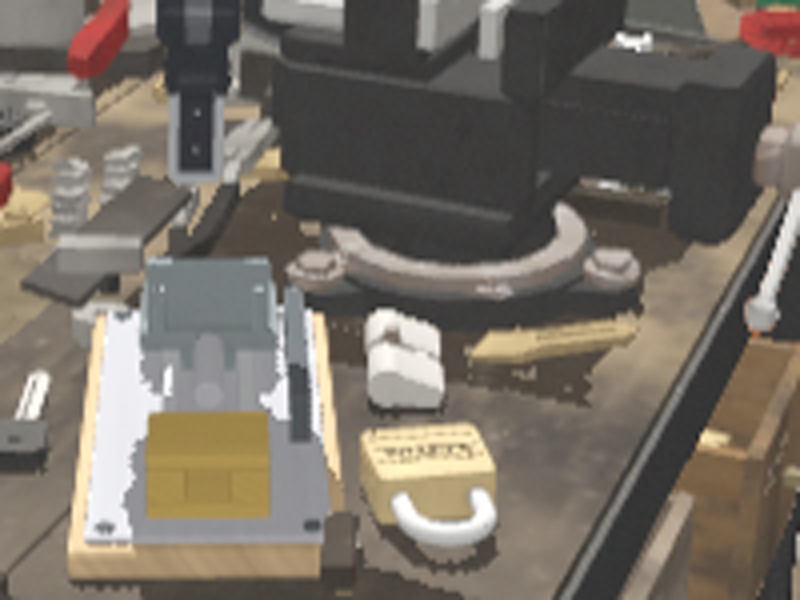

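```bash
python3 -m pendant '[[[-0.2,0.15,0,0],[-0.2,0.15,0,0],[0,0,0.4,0],[0,0,0.4,0],[0,0,0.4,0],[0,0,0.3,0],[0,0,0.2,0],[0,0,0,0],[0,0,0,0],[0,0,0,0]]]'
cat > st.py <<'E'
from h import *
s=sense();print(s['tool_pos'].round(2),s['tcp_rot'].round(2),s['ft_force'].round(2))
p=s['tool_pos'];d=p-np.array([511.4,33,0]);a=np.radians(113.4)
print("along",d[0]*np.cos(a)+d[1]*np.sin(a),"left",-d[0]*np.sin(a)+d[1]*np.cos(a))
E
python3 st.py
```

```text
time: 5.3
tool_pos: [512.7, 34.4, 48.8]
tcp_rot: [-178.0, -1.1, -66.5]
ft_force: [0.3, -0.4, 0.3]
finger_gap: 0.2
[512.67  34.43  48.84] [-178.04   -1.09  -66.54] [ 0.28 -0.41  0.28]
along 0.8104160030249805 left -1.7332664507836213
```

```bash
python3 -m pendant '[[[0,0,0.15,0],[0,0,0.15,0],[0,0,0.12,0],[0,0,0.12,0],[0,0,0.1,0],[0,0,0,0],[0,0,0,0],[0,0,0,0],[0,0,0,0],[0,0,0,0]]]'
python3 st.py
```

```text
time: 6.13
tool_pos: [514.2, 34.1, 37.8]
tcp_rot: [-178.0, -1.1, -66.5]
ft_force: [-3.0, -0.2, 4.8]
finger_gap: -0.1
[514.24  34.08  37.78] [-177.99   -1.15  -66.54] [-2.96 -0.19  4.84]
along -0.13889095995771916 left -3.0354772969751433
```

```bash
python3 -m pendant '[[[0,0,0.03,0],[-0.1,0,0.02,0],[-0.1,0,0.02,0],[-0.1,0,0.02,0],[-0.15,0,0.02,0],[-0.15,0,0.02,0],[-0.15,0,0.02,0],[-0.15,0,0.02,0],[-0.15,0,0.02,0],[-0.15,0,0.02,0]]]'
python3 st.py
```

```text
time: 6.97
tool_pos: [507.3, 50.6, 37.1]
tcp_rot: [-178.0, -1.8, -66.6]
ft_force: [-5.7, -3.8, 8.3]
finger_gap: 0.3
[507.32  50.56  37.13] [-178.     -1.8   -66.57] [-5.74 -3.84  8.31]
along 17.738736484273783 left -3.2307741175329228
```

```bash
python3 - <<'E'
from h import *
im=snapshot("wrist");cv2.imwrite("pics/w3.png",im[:,:,::-1])
im=snapshot("scene");crop(im,260,165,200,150,4,"pics/s3.png")
E
```

```text
(no output)
```

View pics/w3.png

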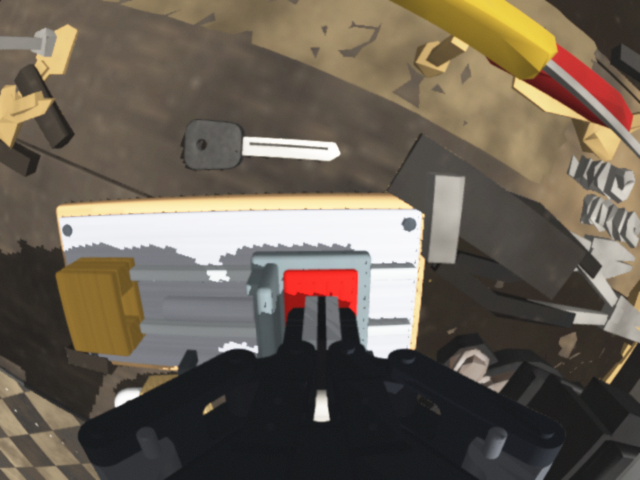

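View pics/s3.png

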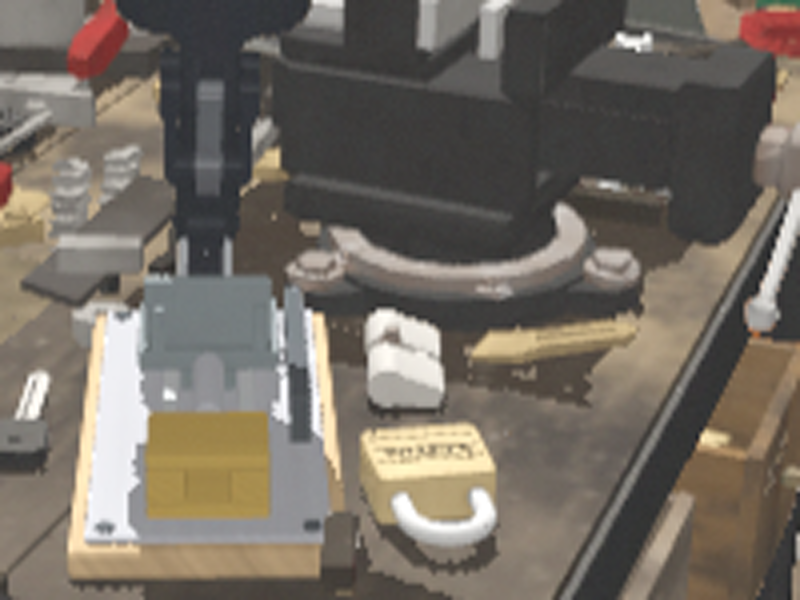

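```bash
python3 -m pendant '[[[-0.2,0.02,0.01,0],[-0.25,0.02,0.01,0],[-0.25,0.02,0.01,0],[-0.25,0.02,0.01,0],[-0.25,0.02,0.01,0],[-0.25,0.02,0.01,0],[-0.25,0.02,0.01,0],[-0.25,0.02,0.01,0],[-0.25,0.02,0.01,0],[-0.25,0.02,0.01,0]]]'
python3 st.py
```

```text
time: 7.9
tool_pos: [488.3, 94.2, 37.2]
tcp_rot: [-177.5, -2.3, -66.6]
ft_force: [-2.4, -3.3, 6.8]
finger_gap: 0.1
[488.25  94.22  37.24] [-177.5    -2.29  -66.62] [-2.36 -3.26  6.79]
along 65.3779132035224 left -3.07077649660917
```

```bash
python3 -m pendant '[[[-0.15,0.02,0.01,0],[-0.15,0.01,0.01,0],[-0.15,0.01,0.01,0],[-0.15,0.01,0.01,0],[-0.12,0.01,0.01,0],[-0.12,0.01,0.01,0],[-0.12,0.01,0.01,0],[-0.12,0.01,0.01,0],[-0.12,0.01,0.01,0],[-0.12,0.01,0.01,0]]]'
python3 st.py
```

```text
time: 8.73
tool_pos: [482.1, 110.4, 37.7]
tcp_rot: [-177.1, -3.7, -66.5]
ft_force: [3.0, -15.6, 3.5]
finger_gap: -0.2
[482.14 110.36  37.72] [-177.08   -3.67  -66.48] [  2.97 -15.64   3.5 ]
along 82.61157857198621 left -3.8723980947639625
```

```bash
python3 - <<'E'
from h import *
im=snapshot("wrist");cv2.imwrite("pics/w4.png",im[:,:,::-1])
im=snapshot("scene");crop(im,260,195,140,105,5,"pics/s4.png")
E
python3 st.py
```

```text
[482.19 110.36  37.78] [-177.07   -3.67  -66.48] [  3.96 -16.52   3.82]
along 82.59768105906221 left -3.9161548658751926
```

View pics/w4.png

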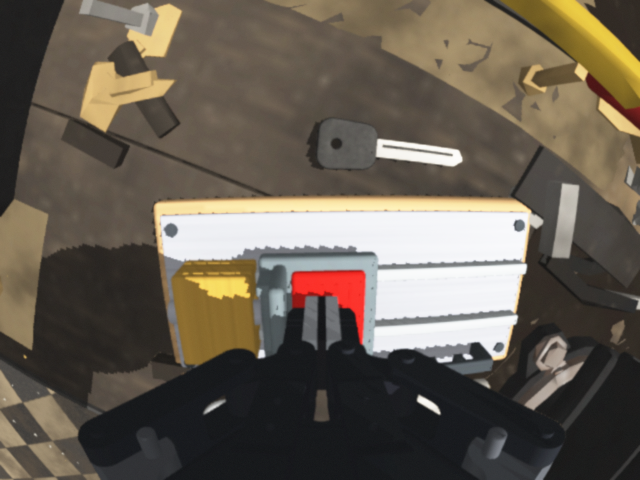

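View pics/s4.png

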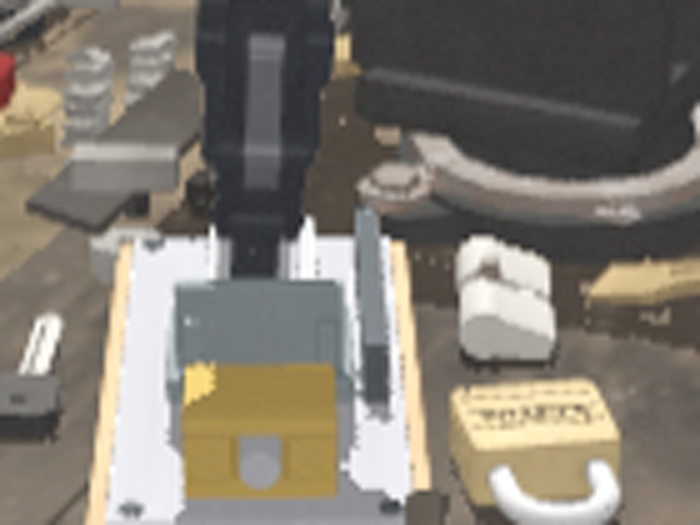

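```bash
python3 -m pendant '[[[0,0,-0.25,0],[0,0,-0.3,0],[0.05,0,-0.4,0],[0.1,0,-0.5,0],[0.1,0,-0.7,0],[0.1,0,-1,0],[0.1,0,-1,0],[0,0,-1,0],[0,0,-1,0],[0,0,-1,0]]]'
python3 st.py
```

```text
time: 9.67
tool_pos: [469.6, 108.7, 183.9]
tcp_rot: [-177.6, -3.4, -66.3]
ft_force: [0.7, -0.3, -0.7]
finger_gap: 0.2
[469.58 108.69 183.92] [-177.6    -3.36  -66.34] [ 0.69 -0.32 -0.67]
along 86.07356337256535 left 8.320884845482716
```

```bash
python3 -m pendant '[[[0,-1,-0.5,0],[0,-1,-0.5,0],[0,-1,0,0],[0,-1,0,0],[0,-1,0,0],[0,0,0,0],[0,0,0,0],[0,0,0,0],[0,0,0,0],[0,0,0,0]]]'
python3 - <<'E'
from h import *
s=sense();print(s['tool_pos'],s['tcp_rot'],s['ft_force'])
im=snapshot("wrist");cv2.imwrite("pics/w5.png",im[:,:,::-1])
im=snapshot("top");cv2.imwrite("pics/t5f.png",im[:,:,::-1]);crop(im,280,195,160,120,5,"pics/t5.png")
im=snapshot("scene");crop(im,260,195,140,105,5,"pics/s5.png")
E
```

```text
time: 10.5
tool_pos: [562.6, 154.8, 223.4]
tcp_rot: [-176.8, -3.3, -66.2]
ft_force: [-0.1, 0.6, -0.0]
finger_gap: -0.1
[562.57498202 154.82255744 223.43537752] [-176.84034015   -3.31807137  -66.15049323] [-0.11088614  0.62609195 -0.04675541]
```

View pics/w5.png

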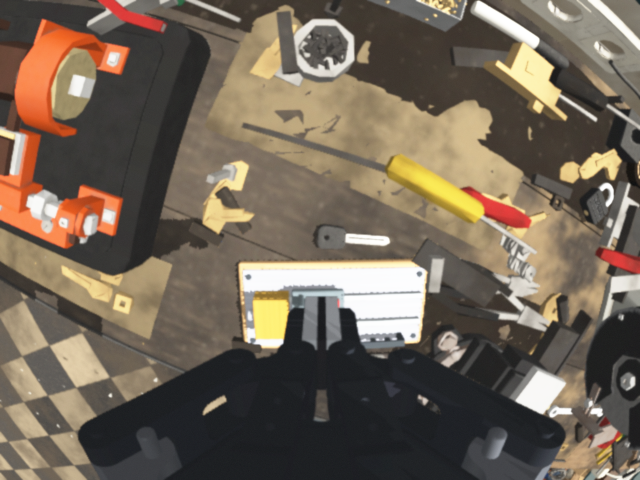

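View pics/t5.png

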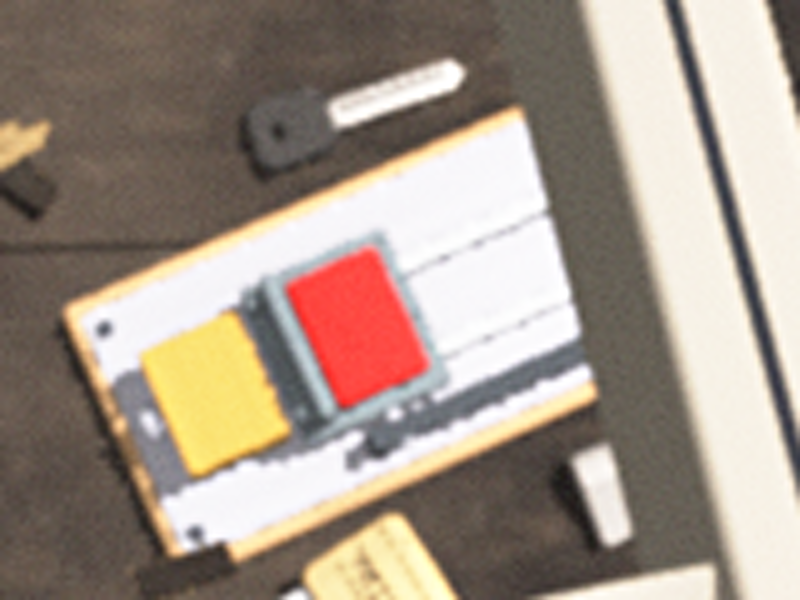

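View pics/s5.png

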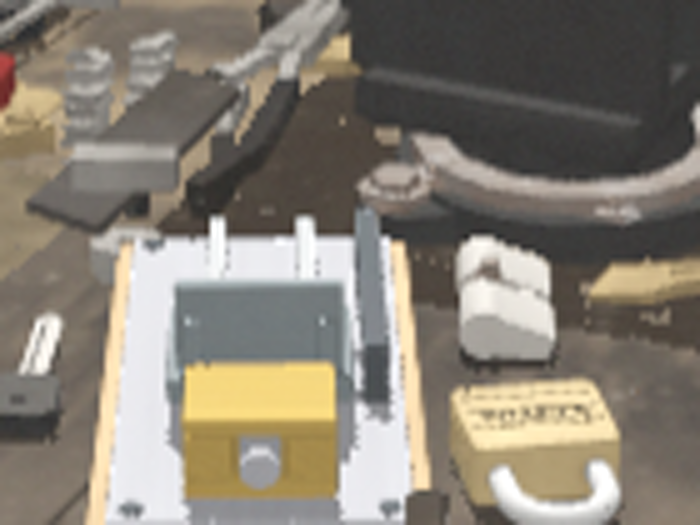

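```bash
python3 -m pendant '[[[0.3,1,0,0],[0.3,1,0,0],[0,1,0,0],[0,1,0,0],[0,0.7,0,0],[0,0,0,0],[0,0,0,0],[0,0,0,0],[0,0,0,0],[0,0,0,0]]]'
python3 - <<'E'
from h import *
s=sense();p=s['tool_pos'];rp=s['tcp_rot'];print(p,rp,s['ft_force'])
im=snapshot("wrist");cv2.imwrite("pics/w6.png",im[:,:,::-1])
t=cv2.imread("pics/t5f.png")[:,:,::-1]
q2=red(t,320,230,380,290)+.5
T=np.array([onz("top",u,44) for u in q2]);print(T.round(1),T.mean(0),"move at z44",np.linalg.norm((T.mean(0)-[511.3,31.4,44])[:2]))
T7=np.array([onz("top",u,37) for u in q2]).mean(0);d=T7-[511.3,31.4,37];print("if down",T7,np.linalg.norm(d[:2]),np.degrees(np.arctan2(d[1],d[0])))
d=T.mean(0)-[511.3,31.4,44];print("if up ang",np.degrees(np.arctan2(d[1],d[0])))
q=red(im,200,150,420,330)+.5;print(q)
o1,d1=wray(q.mean(0),p,rp);o2,d2=ray("top",q2.mean(0))
k=np.linalg.lstsq(np.c_[d1,-d2],o2-o1,rcond=None)[0];print(o1+d1*k[0],o2+d2*k[1])
E
```

```text
time: 11.48
tool_pos: [478.8, 103.6, 218.5]
tcp_rot: [-176.7, -3.3, -66.2]
ft_force: [-0.1, 0.6, 0.0]
finger_gap: -0.1
[478.84287573 103.59856732 218.47595462] [-176.71711215   -3.3408858   -66.20598717] [-1.36631581e-01  5.84823750e-01  3.82228538e-04]
[[492.2 126.1  44. ]
 [504.9  97.9  44. ]
 [465.6  81.1  44. ]
 [453.2 109.   44. ]] [478.99548132 103.51240003  44.        ] move at z44 79.01759402297282
if down [480.04182949 103.34282261  37.        ] 78.4400595930956 113.48428577844173
if up ang 114.13116430766829
[[290.5 200.5]
 [325.5 200.5]
 [325.5 247.5]
 [290.5 247.5]]
[479.12198788 105.84693412  38.34931728] [479.72547052 103.35788353  38.49981988]
```

View pics/w6.png

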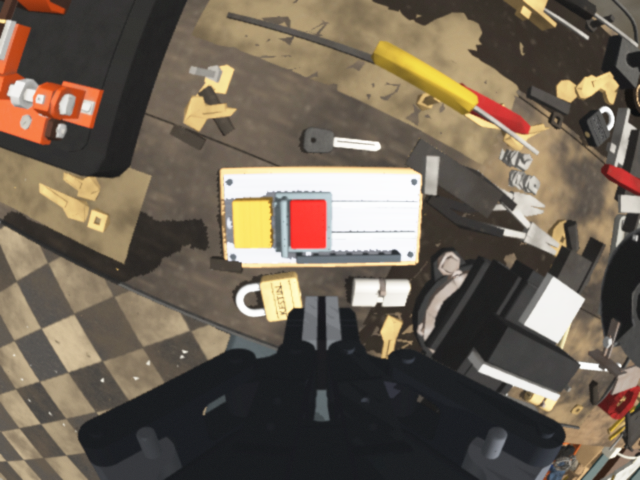

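```bash
python3 -m pendant '[[[0.9,0.2,0.5,0],[0.9,0.2,1,0],[0.9,0.2,1,0],[0.8,0.2,1,0],[0,0.2,0.9,0],[0,0.1,0.3,0],[0,0,0,0],[0,0,0,0],[0,0,0,0],[0,0,0,0]]]'
python3 - <<'E'
from h import *
s=sense();p=s['tool_pos'];rp=s['tcp_rot'];print(p.tolist(),rp.tolist(),s['ft_force'])
im=snapshot("wrist");cv2.imwrite("pics/w7.png",im[:,:,::-1])
E
python3 -m pendant '[[[-0.9,0,0,0],[-0.9,0,0,0],[-0.9,0,0,0],[-0.9,0,0,0],[-0.9,0,0,0],[-0.9,0,0,0],[-0.9,0,0,0],[0,0,0,0],[0,0,0,0],[0,0,0,0]]]'
python3 - <<'E'
from h import *
s=sense();p=s['tool_pos'];rp=s['tcp_rot'];print(p.tolist(),rp.tolist(),s['ft_force'])
im=snapshot("wrist");cv2.imwrite("pics/w8.png",im[:,:,::-1])
E
```

```text
time: 12.37
tool_pos: [500.3, 28.1, 127.8]
tcp_rot: [-176.4, -3.4, -65.9]
ft_force: [0.2, 1.0, 0.7]
finger_gap: 0.4
[500.2948045485256, 28.06096686650322, 127.7980312715673] [-176.4065013391799, -3.3791179321726403, -65.94608293250793] [0.23826008 0.95033091 0.70964918]
time: 13.25
tool_pos: [453.9, 151.5, 131.9]
tcp_rot: [-175.3, -3.7, -65.7]
ft_force: [0.1, -0.1, 0.2]
finger_gap: 0.1
[453.8511781824324, 151.50321564066226, 131.93344100050825] [-175.25904931878426, -3.697820504422339, -65.742513270068] [ 0.14782034 -0.11361292  0.19317801]
```

View pics/w7.png

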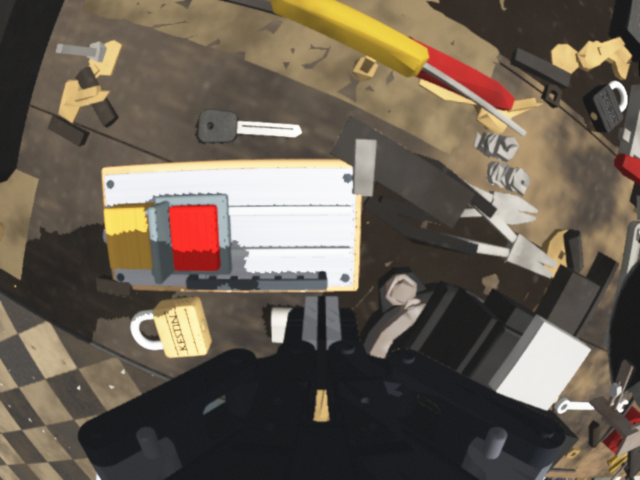

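View pics/w8.png

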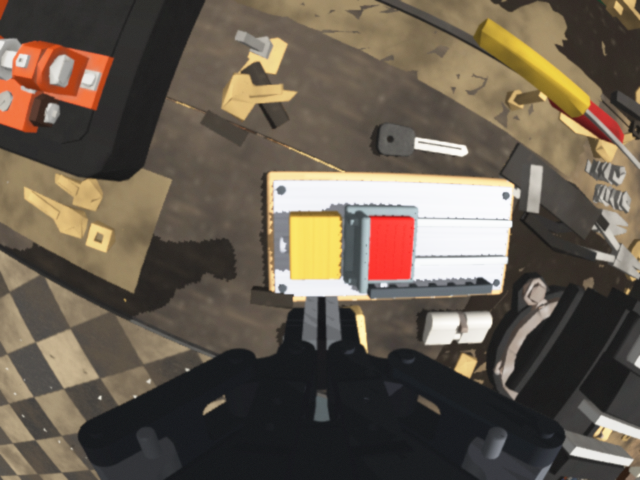

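```bash
python3 - <<'E'
import cv2
for n,x,y in(("w7",95,160),("w8",275,170)):
    im=cv2.imread(f"pics/{n}.png");cv2.imwrite(f"pics/{n}c.png",cv2.resize(im[y:y+130,x:x+160],None,fx=5,fy=4.6,interpolation=cv2.INTER_NEAREST) if 0 else cv2.resize(im[y:y+120,x:x+160],None,fx=5,fy=5,interpolation=cv2.INTER_CUBIC))
E
```

View pics/w7c.png

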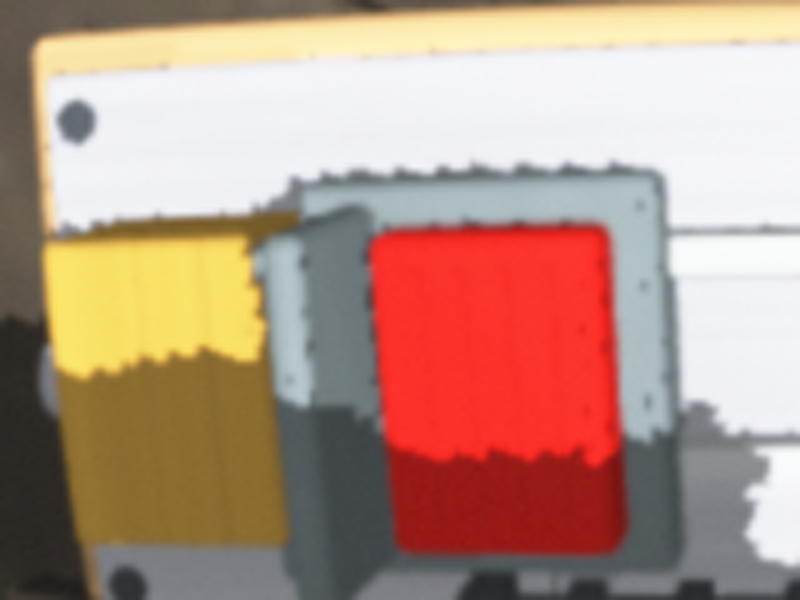

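View pics/w8c.png

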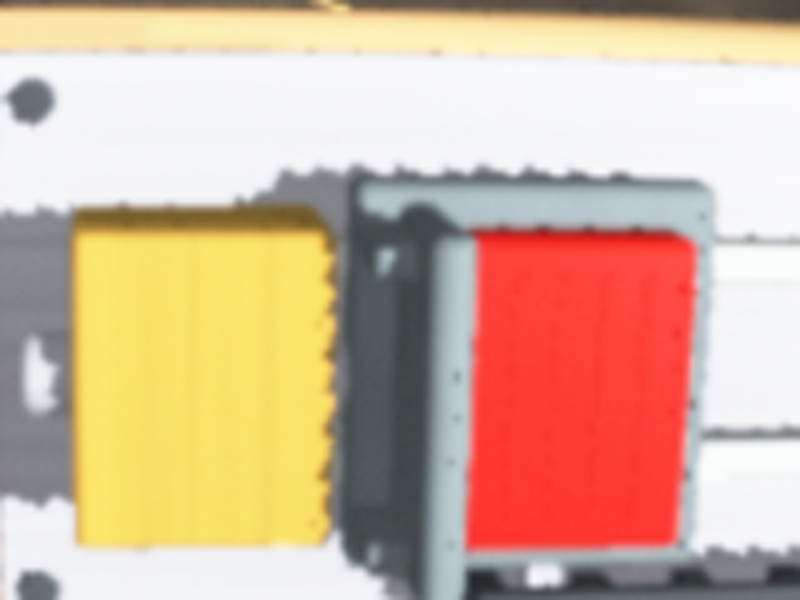

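```bash
python3 - <<'E'
from h import *
A=(np.array([500.295,28.061,127.798]),[-176.4065,-3.3791,-65.9461]);B=(np.array([453.851,151.503,131.933]),[-175.2590,-3.6978,-65.7425])
for nm,a,b in(("btn rear far",(604,229),(697,236)),("btn rear near",(619,552),(681,548)),("rim corner 34",(662,175),(711,185)),("rim near rear 34",(682,568),(690,552)),("keeper far-far 41",(46,240),(76,228)),("keeper near-far",(82,545),(78,546)),("screw15",(77,122),(30,100)),("wall far rear top 62",(305,238),(472,236))):
    o1,d1=wray((95+a[0]/5,160+a[1]/5),*A);o2,d2=wray((275+b[0]/5,170+b[1]/5),*B)
    k=np.linalg.lstsq(np.c_[d1,-d2],o2-o1,rcond=None)[0];p,q=o1+d1*k[0],o2+d2*k[1];print(nm,((p+q)/2).round(1),np.linalg.norm(p-q).round(1))
E
```

```text
btn rear far [505.9  99.8  41.9] 0.0
btn rear near [466.4  82.6  44.5] 0.8
rim corner 34 [513.1  96.8  30. ] 0.1
rim near rear 34 [463.2  74.8  31.4] 0.6
keeper far-far 41 [473.  176.6  40.1] 0.2
keeper near-far [432.5 159.   40.1] 0.5
screw15 [483.5 188.7  15.3] 0.1
wall far rear top 62 [494.3 132.7  59. ] 0.1
```

```bash
python3 -c "
from bench import *
print(sense()['ft_force'],sense()['qd'].round(2));print(hand_in())"
```

```text
[-0.09193579  0.62340387  0.58588489] [-0.72  0.28  0.19 -0.13 -0.07  0.09]
the job is handed in; nothing more can be done
None
```

The bolt is thrown: the carriage is against the brass keeper, the button has sprung back up, and the job is handed in.

With the fingers shut, I pressed the red button down until the tip stood at about 37 to 38 mm. I held it down while pushing the carriage along, until about 15 N built up against the keeper. Then I lifted straight off. The job took about 13 s of the 40 s.

**End position:** the last pictures show the carriage against the keeper and the bolt through it. I measured about 79 mm of button travel; 77 to 80 mm was expected.

**Button height:** my first check after letting go disagreed. The top and wrist cameras together put the button top at about 38 mm, which would have meant it was still partly down. I then took two wrist pictures closer in. They put it at 42 to 44.5 mm, about 12 mm above the carriage rim and 3 mm above the keeper top. The same pictures gave the keeper as 40.1 mm (41 given) and a plate screw as 15.3 mm (plate top at 15 given). They read the carriage rim and wall top 3 to 4 mm low. I took the button as up.

**Loose items:** the padlock, cylinder and key look unmoved by eye in the pictures before and after; I did not measure them. At hand-in the gripper was clear of the board, at about 130 mm height, with wrist force readings under 1 N.

**Tool tilt:** the tool drifted to about 5 degrees off vertical during the moves. The interface has no way to correct that, and it caused no visible trouble.

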